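# Hook a bench lamp's balance spring onto its post with a spring puller

### The job

The red bench lamp's arm has its balance spring unhooked: take the spring puller from the wooden block, put its steel nose down through the yellow eye at the spring's loose end, stretch the spring past the brass anchor post, swing it over and ease it back so that the hook hangs on the post by itself. Touch the spring only with the puller and feel your way, for the post is clamped somewhere along its slot: do not overstretch the spring, ram the hook against the post or let it snap back. Then stand the puller back upright in its hole in the block, shoulder down on the wood, and leave the pot, the goblet and the mould alone.

Things in the scene. Friction and masses are not known exactly. Their poses are not given: they have to be found in the camera images.
- lamp: Lamp arm under repair: red channel on a fixed wooden board 260 x 90 x 15 mm, red shade beyond its +x end. Origin: board's underside centre, on the bench; x runs along the arm to the shade and is the line of the hooked spring, y to its left, z up. Channel 38 mm wide, floor 18 mm, flanges 23 mm above the bench; clamps at x = -112 and 122 mm reach 35 mm.
- anchor: Steel slot plate 58 x 30 x 3 mm in the channel, axes as the lamp's; origin (underside centre) at lamp x = 57 mm, y = 0, 18 mm above the bench. Carries the upright brass post, 8 mm diameter, round top 61 mm above the bench. The post is clamped anywhere from -12 to +12 mm along x from this origin (y = 0): this reading does NOT tell where, feel or see it. It does not move in use.
- hook: Spring's end, 4 mm steel wire. Origin on the spring's line 90 mm from the stud plus the stretch; x along the spring away from the stud, y to its left. J-hook open to -y: shank at y = 8 from x = 10 to 20 mm, crook at x = 28, tip at x = 21.5, y = -7 (wire centres), stayed by a strut to the eye. At x = -18 to 8.5 are the end turns, 17 mm thick.
- eye (a point): Centre of the yellow pulling eye, a closed ring in the level plane 45 mm above the bench, hole 13 mm across, wire 4 mm; at x = 36.5 mm, y = 0 of the hook's frame, so 126.5 mm plus the stretch from the stud.
- spring (a joint): Swing of the spring about the stud, rad: 0 is straight along the lamp's x axis (hooked), positive is towards the lamp's +y side, where it starts (0.25 to 0.45). Swings freely and stays where left. Range -0.2 to 0.6.
- stretch (a joint): Stretch of the spring along its own line, m: 0 relaxed; hooked 0.013 to 0.037 by the post's place. Pull: 3 N at the start plus 0.2 N per mm, so the seated hook loads the post with 5.5 to 10.5 N. Over 0.055 it is overstretched. It draws back by itself when let go.
- puller: Spring puller, 98 mm long, 0.12 kg. Origin: tip of its nose, z up the tool. Nose: round steel pin, 6 mm diameter, tip to 36 mm; brass collar 19 mm across (the shoulder) from 36 to 44 mm; orange handle 22 x 22 mm square from 44 to 98 mm, faces square to x and y. Balances about 60 mm above the tip. In the block the shoulder rests on the wood, the tip 9 mm above the bench.
- block: Dark wooden block 85 x 85 x 45 mm, fixed. Origin: centre of its underside. A round hole 12 mm across and 40 mm deep opens in the middle of its top; the puller stands there.
- pot: Dark metal pot, 60 mm across, 50 mm high, beyond the lamp arm. Origin at its underside. To be left alone.
- stem: Green glass goblet, 56 mm across, 85 mm high, beyond the lamp arm. Origin at its underside. To be left alone.
- mould: Round brass mould, 54 mm across, 34 mm high, beyond the lamp arm. Origin at its underside. To be left alone.
- stud (a point): Steel stud on which the spring pivots, at lamp x = -80 mm, y = 0; this point is 45 mm above the bench, the level plane in which the spring, its hook and its eye lie and move (they cannot lift or tip).
- seat (a point): Point at x = 22 mm, y = 0 of the hook's frame, where the post's centre lies when hooked. The post enters sideways from -y only when its centre is at about x = 12.5 to 15.5 mm, i.e. the spring stretched 6.5 to 9.5 mm beyond its hooked stretch. With less the hook's tip, with more the end turns bump the post, while the spring's line is still some 12 mm to the post's +y side.
Things that resemble listed ones, but are neither listed nor needed, are in the scene too. What is shaped like the puller but green is not meant.

How it is judged:
By the outcome, as a careful person would: the job done as asked, in the order asked, and still so for the second after the job is handed in, with the robot touching nothing.
It also fails if it takes over 72 s, if anything falls off the work surface, if the arm or the gripper's body presses on something with over 40 N, if the wrist force passes 120 N, or if a joint passes its speed limit or range.

### The arm

A 6-joint arm with a two-finger parallel gripper is mounted at the origin on the work surface. World frame = base frame: x ahead of the robot, y to its left, z up, the work surface at z = 0. Lengths are in mm, angles in rad, forces in N, time in s.
With the tool pointing down it reaches from about 350 to 975 mm from the base axis. Payload 7.1 kg.
Tool frame: the origin (TCP) lies midway between the tips of the shut fingers; the grasp point (between the pads) lies 19 mm behind it (ctrl.grasp_offset is the distance from the TCP to the grasp point, in mm); z points along the fingers, y is the line along which they close (so a half turn about z gives the same grasp; the last joint's range is limited). The gripper opens to 88 mm and grips with 3 to 60 N. Pads are 20 mm wide; open, the fingers measure 115 mm over their backs; the gripper's body (75 mm by 178 mm) begins 61 mm behind the grasp point.
Start: joints at [1.156, 0.423, 1.63, -0, 1.089, -0.019], TCP at [240.934, 576.676, 222.675] pointing down, gripper open.
Joint ranges: [-3, 3], [-0.9, 2.11], [0.09, 2.58], [-1.31, 4.45], [0.11, 2.69], [-2.54, 2.54]. Speed limits (rad/s): [2.39, 2.39, 3.01, 3.14, 3.14, 3.14].

### API

Orientations are given as a rotation vector (axis times angle).
In Python, from workcell import sensors, viewer, ctrl gives the robot as it stands. The module is installed in compiled form; this text tells all that it offers.
- The arm moves only by the shell command python3 -m handwheel 'ROWS'. ROWS is JSON, a list of rows, each a list of 7 numbers: the shift along the tool's x, y, z in mm, then the turn, a rotation vector about the tool's x, y, z in rad, then the closure, from 0 (fully open) to 1 (shut). In form: [[x, y, z, rx, ry, rz, jaw], ...]. A call has 1 to 10 rows; each row shifts and turns the commanded pose from where the row before left it, along the tool's axes as they then stand; what a row does not reach is not made up. A row lasts 1/8 s, in which the tool goes at most 62.5 mm and 10.7 degrees, less where a joint would pass 70% of its speed; a pose out of reach is approached as far as the arm can. A call is refused whole if a number of a shift passes 62.5 or a number of a turn 0.188, either way. A call with a gripper value outside its range is refused whole. The fingers move at their own pace and stop on an object; the grip force is fixed at half the most. Time passes only in rows, so rows that do not move let the fingers close. It gives the time, the measured TCP pose, the force, the opening and the grip force at its end, in the units of the state.
- sensors.get_obs(): the state, without advancing time (a new reading comes with each control period).
- viewer.get_image(name): name is "side" or "top"; returns a dict with "frame" (480x640x3 uint8, blue, green, red), "fov_y" (degrees; the focal length in pixels is half the picture's height over the tangent of half this angle, whatever the lens; pixels are square), "cx", "cy" (the principal point, pixels), "R" (3x3) and "t" (3): a world point X has camera coordinates R X + t. Camera axes: x right, y down, z forward; pixel columns grow to the right and rows downward; lengths in mm; the calibration is good to about 2 mm. A picture is of the moment at which its call begins. There is no depth.
- ctrl.close_job(): hands the job in; it is judged then, once.
The state is a dict: "t": time; "qpos": joint angles; "qvel": joint speeds; "joint_torque": joint torques, N m; "ee_pos": TCP position; "orientation": TCP orientation; "ft_force": force on the tool from outside, world axes, zero at the start; "moment": the same for the moment, N m; "width": finger opening in mm; "grasp_force": force on a finger pad.
Only numpy, scipy, OpenCV 4.12 (cv2) and the standard library are available. Lean on these libraries where they do the work, as an engineer would, in place of code of your own. Each camera call takes 0.05 s, during which the arm holds its last target. There are 200 camera calls.

## Working session

There is one attempt and no reset: what is moved stays moved. The work goes in short steps, Python scripts to look and compute and a shell command to move; the robot and the scene stay as the last step left them, time stands still between calls to the robot, and variables do not carry over. Pictures are saved under pics/ and viewed, at most 14 in all, crops included, and the job is handed in when it is done.

```bash
mkdir -p pics
cat > h.py <<'E'
import numpy as np, cv2
from workcell import sensors, viewer, ctrl
def img(n):
    d=viewer.get_image(n); d['f']=240/np.tan(np.radians(d['fov_y'])/2); d['R']=np.array(d['R']); d['t']=np.array(d['t']); return d
def ray(d,u,v):
    c=-d['R'].T@d['t']; r=d['R'].T@np.array([(u-d['cx'])/d['f'],(v-d['cy'])/d['f'],1]); return c,r/np.linalg.norm(r)
def onz(d,u,v,z):
    c,r=ray(d,u,v); return c+r*(z-c[2])/r[2]
def tri(d1,p1,d2,p2):
    c1,r1=ray(d1,*p1); c2,r2=ray(d2,*p2); s=np.linalg.lstsq(np.c_[r1,-r2],c2-c1,rcond=None)[0]
    a=c1+r1*s[0]; b=c2+r2*s[1]; return (a+b)/2, np.linalg.norm(a-b)
def proj(d,X):
    p=d['R']@np.array(X)+d['t']; return d['cx']+d['f']*p[0]/p[2], d['cy']+d['f']*p[1]/p[2]
E
python3 - <<'E'
from h import *
np.set_printoptions(precision=3,suppress=True)
for n in('top','side'):
    d=img(n); cv2.imwrite(f'pics/{n}0.png',d['frame']); print(n,d['fov_y'],d['cx'],d['cy'],-d['R'].T@d['t'],d['R'].tolist())
print(sensors.get_obs())
E
```

```text
top 43.918319483898685 317.6583893232791 226.2723387903922 [ 510.264  -57.399 1026.457] [[-0.004545296499251208, -0.9999620325836585, 0.007434626479700315], [-0.9963575919573977, 0.0038955747571601455, -0.08518434977252003], [0.08515215339960318, -0.007794734663228951, -0.996337469376185]]
side 46.59317741080072 314.82295546852504 233.70236902410522 [ 65.393 525.447 523.423] [[-0.7792658821301007, -0.6266365094901111, 0.008448072090496873], [-0.31033749233076496, 0.37414453252022933, -0.8739030321718033], [0.5444587457299668, -0.6836245707691243, -0.48602687213659523]]
{'t': 0.1, 'qpos': array([ 1.156,  0.424,  1.631, -0.   ,  1.089, -0.019]), 'qvel': array([-0.001, -0.003, -0.003, -0.001, -0.   ,  0.001]), 'joint_torque': array([  0.001, -54.561, -27.433,   0.065,   0.019,  -0.   ]), 'ee_pos': array([240.746, 576.216, 221.995]), 'orientation': array([-0.618, -3.08 ,  0.002]), 'ft_force': array([-0.258,  0.335,  0.543]), 'moment': array([-0.061,  0.048, -0.042]), 'grasp_force': 0.0, 'width': 87.28745663722385}
```

View pics/top0.png

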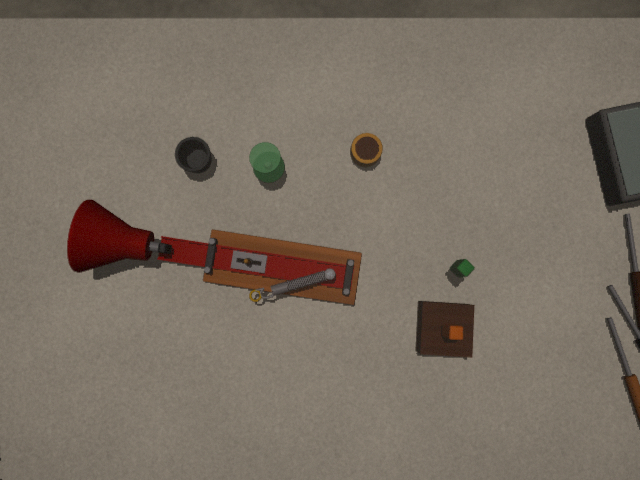

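View pics/side0.png

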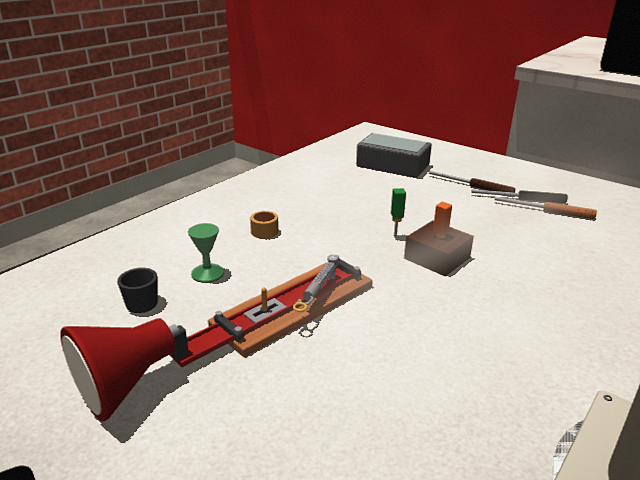

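Run:
```python
from h import *
np.set_printoptions(precision=1,suppress=True)
T=img('top');S=img('side')
def crop(d,x,y,w,h,k): return cv2.resize(d['frame'][y:y+h,x:x+w],None,fx=k,fy=k,interpolation=cv2.INTER_CUBIC)
o=np.zeros((600,800,3),np.uint8)
o[:300,:]=crop(T,200,230,200,75,4)
o[300:600,:480]=crop(S,240,240,160,100,3)
o[300:600,500:800]=crop(S,380,180,100,100,3)
cv2.imwrite('pics/c1.png',o)
for n,d in(('T',T),('S',S)):
    hsv=cv2.cvtColor(d['frame'],cv2.COLOR_BGR2HSV)
    for c,lo,hi in(('orange',(5,200,120),(14,255,255)),('yellow',(18,120,90),(32,255,255)),('green',(55,120,30),(80,255,255))):
        k,l,st,ce=cv2.connectedComponentsWithStats(cv2.inRange(hsv,lo,hi))
        for i in range(1,k):
            if st[i,4]>=12: print(n,c,st[i],ce[i])
```

```text
T orange [450 326  13  13 125] [456.  332.4]
T yellow [249 290  12  12  64] [254.3 295.7]
T green [458 260  16  16 129] [465.5 267.5]
S orange [437 203  15   6  40] [443.8 205. ]
S yellow [293 302  14  10  71] [299.6 306.5]
S green [391 189  15  29 353] [398.1 202.8]
S green [192 266  31  16  91] [205.6 274. ]
```

View pics/c1.png

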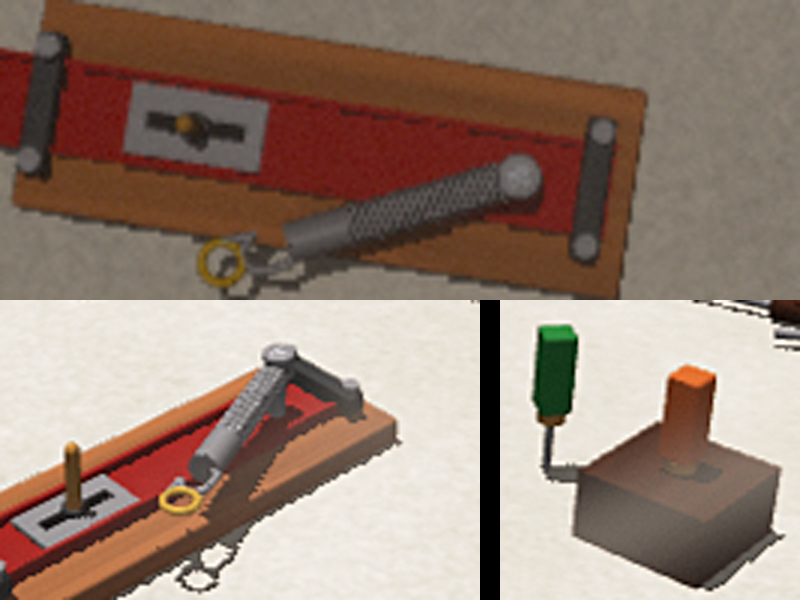

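Run:
```python
from h import *
np.set_printoptions(precision=1,suppress=True)
T=img('top');S=img('side')
eT=(255.25,295.75);eS=(300,306.7)
print('eye',onz(T,*eT,45),onz(S,*eS,45),tri(T,eT,S,eS))
pT=(246.3,260.8);pS=(264.2,288.2)
print('post',onz(T,*pT,61),onz(S,*pS,61),tri(T,pT,S,pS))
sT=(330.2,274);sS=(333.7,257.3)
print('stud',tri(T,sT,S,sS),onz(T,*sT,52),onz(S,*sS,52))
hT=(456,332.4);hS=(443.8,205)
print('puller',tri(T,hT,S,hS),onz(T,*hT,107),onz(S,*hS,107))
# board corners (top z=15) from crop: (645,93) (~620,298) (15,205) (45,0)
cs=[(645,93),(620,298),(15,205),(45,0)]
P=np.array([onz(T,200+u/4,230+v/4,15) for u,v in cs]);print(P, [np.linalg.norm(P[i]-P[i-1]) for i in range(4)],P.mean(0))
# slot plate corners z=21
cs=[(135,82),(270,100),(262,174),(123,155)]
Q=np.array([onz(T,200+u/4,230+v/4,21) for u,v in cs]);print('plate',Q,Q.mean(0))
hsv=cv2.cvtColor(T['frame'],cv2.COLOR_BGR2HSV)
m=cv2.inRange(hsv,(5,200,120),(14,255,255)); c=max(cv2.findContours(m,0,2)[0],key=cv2.contourArea); r=cv2.minAreaRect(c);b=cv2.boxPoints(r);print(r);print([onz(T,*p,107) for p in b])
m=cv2.inRange(T['frame'][295:362,412:480],(0,0,0),(70,70,110))
c=max(cv2.findContours(m,0,2)[0],key=cv2.contourArea)+[412,295];r=cv2.minAreaRect(c);print('block',r,[onz(T,*p,45) for p in cv2.boxPoints(r)])
```

```text
eye [480.4  37.6  45. ] [483.2  33.3  45. ] (array([480.3,  37.1,  48.6]), np.float64(0.5497744511449896))
post [537.1  50.8  61. ] [538.   48.6  61. ] (array([536.8,  50.4,  62.5]), np.float64(0.7801804013095905))
stud (array([514.4, -85.5,  59.4]), np.float64(2.0562013890914237)) [515.3 -85.1  52. ] [520.8 -95.9  52. ]
puller (array([ 424.9, -275.3,  108.6]), np.float64(0.8686163841917629)) [ 425.1 -275.5  107. ] [ 425.9 -278.7  107. ]
[[ 550.4 -139.2   15. ]
 [ 464.  -127.7   15. ]
 [ 504.2  127.6   15. ]
 [ 591.   115.9   15. ]] [np.float64(258.2815746866024), np.float64(87.16713660700871), np.float64(258.45937263183674), np.float64(87.61098214585137)] [527.4  -5.9  15. ]
plate [[555.7  76.5  21. ]
 [547.9  19.6  21. ]
 [516.8  22.9  21. ]
 [525.   81.4  21. ]] [536.3  50.1  21. ]
((456.0, 332.0), (12.0, 12.0), 90.0)
[array([ 434.8, -266.5,  107. ]), array([ 434.7, -284.9,  107. ]), array([ 416.6, -284.5,  107. ]), array([ 416.7, -266.1,  107. ])]
block ((444.5058288574219, 329.4066467285156), (57.200889587402344, 54.64338302612305), 3.5763344764709473) [array([ 383.5, -221.3,   45. ]), array([ 471.6, -228.5,   45. ]), array([ 465.3, -322.1,   45. ]), array([ 377.3, -314.2,   45. ])]
```

```bash
python3 -m handwheel '[[0,0,0,0,0,-0.132,0],[0,0,0,0,0,-0.132,0],[0,0,0,0,0,-0.132,0],[-26,-50,0,0,0,0,0],[-26,-50,0,0,0,0,0],[-26,-50,0,0,0,0,0],[-26,-50,0,0,0,0,0],[-26,-50,0,0,0,0,0],[-26,-50,0,0,0,0,0],[-26,-50,0,0,0,0,0]]'; python3 -m handwheel '[[-26,-50,0,0,0,0,0],[-13,-50,0,0,0,0,0],[0,-50,0,0,0,0,0],[10,-50,0,0,0,0,0],[15,-50,0,0,0,0,0],[15,-50,0,0,0,0,0],[0,-30,0,0,0,0,0],[0,0,0,0,0,0,0]]'
```

```text
t: 1.55
ee_pos: [423.7, 225.1, 222.9]
orientation: [-0.001, 3.141, 0.0]
ft_force: [0.7, 1.1, -1.3]
width: 87.9
grasp_force: 0.0
t: 2.55
ee_pos: [422.1, -104.7, 222.9]
orientation: [0.005, 3.141, -0.0]
ft_force: [-0.5, -0.5, -0.1]
width: 87.8
grasp_force: 0.0
```

Run:
```python
from h import *
np.set_printoptions(precision=3,suppress=True)
o=sensors.get_obs();print(o['t'],o['ee_pos'],o['orientation'],o['qpos'],o['width'])
```

```text
2.55 [ 422.069 -104.727  222.879] [ 0.005  3.141 -0.   ] [-0.271  0.139  2.032 -0.     0.971 -1.838] 87.81177681059431
```

```bash
python3 -m handwheel '[[-1,-50,0,0,0,0,0],[-1,-50,0,0,0,0,0],[-1,-50,0,0,0,0,0],[0,-21,40,0,0,0,0],[0,0,50,0,0,0,0],[0,0,0,0,0,0,0]]'
python3 - <<'E'
from h import *
T=img('top');S=img('side')
o=np.zeros((480,800,3),np.uint8)
o[:,:400]=cv2.resize(T['frame'][280:376,410:490],None,fx=5,fy=5,interpolation=2)
o[:,400:]=cv2.resize(S['frame'][140:284,380:500],None,fx=10/3,fy=10/3,interpolation=2)
cv2.imwrite('pics/g1.png',o)
E
```

```text
t: 3.3
ee_pos: [423.1, -271.9, 129.8]
orientation: [0.001, -3.135, -0.007]
ft_force: [-0.1, -0.7, 0.1]
width: 87.6
grasp_force: 0.0
```

View pics/g1.png

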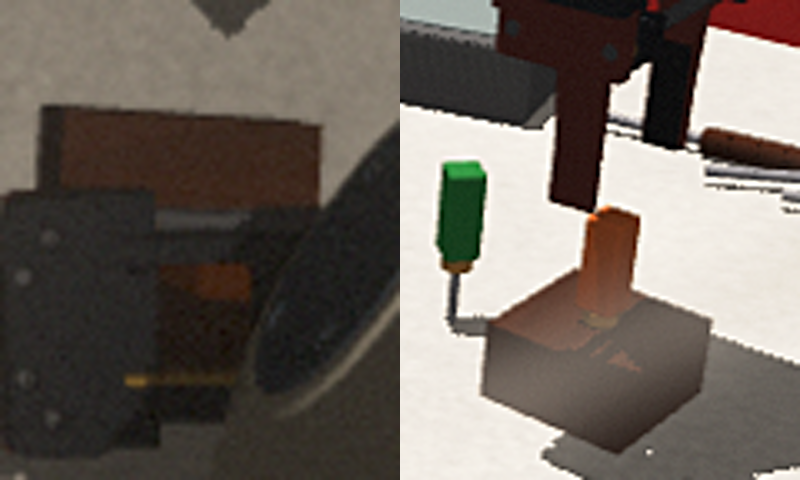

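The crop shows the near finger (575,150) on the handle's +y side and the orange handle top (612,215) lying under the gap; the green decoy (462,215) is clear.

```bash
python3 -m handwheel '[[-2,-3.5,0,0,0,0,0],[0,0,25,0,0,0,0],[0,0,25,0,0,0,0],[0,0,26,0,0,0,0],[0,0,0,0,0,0,0]]'; python3 -m handwheel '[[0,0,0,0,0,0,0.5],[0,0,0,0,0,0,0.75],[0,0,0,0,0,0,1],[0,0,0,0,0,0,1],[0,0,0,0,0,0,1],[0,0,0,0,0,0,1],[0,0,0,0,0,0,1],[0,0,0,0,0,0,1]]'
```

```text
t: 4.03
ee_pos: [427.3, -277.6, 56.9]
orientation: [0.001, -3.141, -0.0]
ft_force: [-0.2, -0.1, 0.1]
width: 87.9
grasp_force: 0.0
t: 5.03
ee_pos: [427.0, -277.7, 56.6]
orientation: [0.0, -3.141, -0.0]
ft_force: [-0.1, -0.5, 0.0]
width: 21.7
grasp_force: 29.7
```

```bash
python3 -m handwheel '[[0,0,-20,0,0,0,1],[0,0,-25,0,0,0,1],[0,0,-25,0,0,0,1],[0,0,-20,0,0,0,1],[-5,30,0,0,0,0,1],[-10,45,0,0,0,0,1],[-10,45,0,0,0,0,1],[-10,45,0,0,0,0,1],[-10,45,0,0,0,0,1],[-8,45,0,0,0,0,1]]';python3 -m handwheel '[[0,45,0,0,0,0,1],[0,15,0,0,0,0.157,1],[0,0,0,0,0,0,1],[0,0,0,0,0,0,1]]'
python3 - <<'E'
from h import *
T=img('top');S=img('side')
print(sensors.get_obs()['ee_pos'],sensors.get_obs()['orientation'],sensors.get_obs()['qpos'])
o=np.zeros((600,800,3),np.uint8)
o[:,:400]=cv2.resize(T['frame'][235:335,225:325],(400,400),interpolation=2)[:].repeat(1,0)[:400] if 0 else cv2.copyMakeBorder(cv2.resize(T['frame'][235:335,225:325],(400,400),interpolation=2),0,200,0,0,0)
o[:,400:]=cv2.resize(S['frame'][200:350,240:340],(400,600),interpolation=2)
cv2.imwrite('pics/n1.png',o);cv2.imwrite('pics/n1S.png',S['frame'])
E
```

```text
t: 6.28
ee_pos: [480.1, -21.3, 146.6]
orientation: [0.0, -3.142, 0.0]
ft_force: [0.5, -0.3, -0.9]
width: 22.2
grasp_force: 29.7
t: 6.78
ee_pos: [479.9, 36.7, 146.6]
orientation: [-0.241, -3.132, 0.0]
ft_force: [0.1, -1.1, -1.3]
width: 21.8
grasp_force: 29.7
[479.9907872   36.38896657 146.63064476] [-2.44888322e-01 -3.13189349e+00  2.14326556e-04] [ 5.10188465e-02  3.28579998e-01  1.99842667e+00 -1.61291958e-04
  8.14742009e-01 -1.36360080e+00]
```

View pics/n1.png

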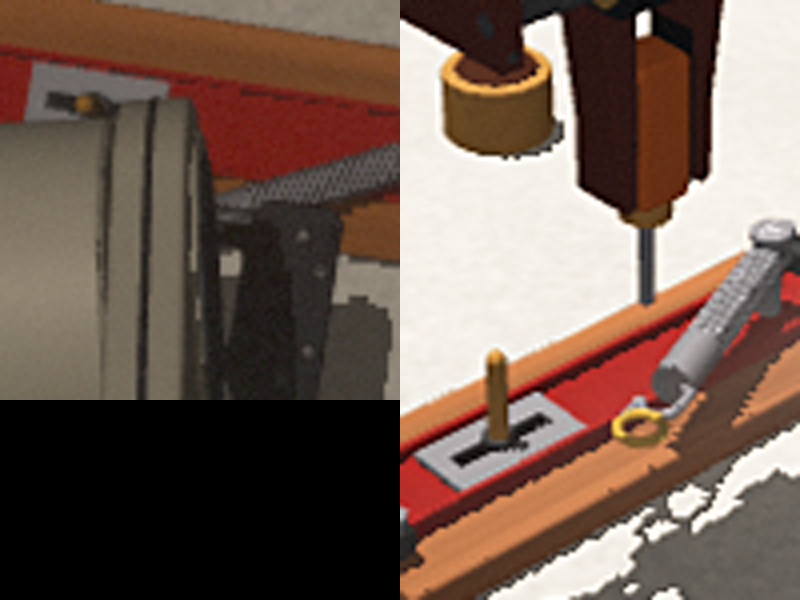

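Run:
```python
from h import *
np.set_printoptions(precision=1,suppress=True)
S=img('side')
for z in(98,99,100):print(z,onz(S,301.75,275.75,z))
print('collar bottom',onz(S,302.3,255.8,135))
print('eye',onz(S,300,306.75,45))
for X in([480,36.4,99],[482,36.4,99],[480,38.5,99],[480,36.4,63],[480.4,37.6,45]):print(X,np.array(proj(S,X)))
hsv=cv2.cvtColor(S['frame'],cv2.COLOR_BGR2HSV)
m=cv2.inRange(hsv,(18,110,80),(34,255,255))[295:320,285:320]; y,x=np.nonzero(m); print(x.min()+285,x.max()+285,y.min()+295,y.max()+295)
g=cv2.cvtColor(S['frame'],cv2.COLOR_BGR2GRAY); print(g[258:282:2,296:308])
```

```text
98 [480.9  31.8  98. ]
99 [480.  33.  99.]
100 [479.   34.1 100. ]
collar bottom [475.3  37.2 135. ]
eye [483.1  33.4  45. ]
[480, 36.4, 99] [300.1 276.8]
[482, 36.4, 99] [299.  276.3]
[480, 38.5, 99] [299.1 277.5]
[480, 36.4, 63] [300.2 298.2]
[480.4, 37.6, 45] [299.5 308.8]
293 306 302 311
[[238 245 255 173  48  67  54 130 247 249 245 244]
 [242 242 254 166  50  65  55 135 247 247 240 241]
 [241 244 254 180  65  65  53 131 244 248 243 241]
 [242 243 253 183  71  62  53 137 248 249 244 243]
 [235 238 251 177  68  65  55 128 245 248 244 241]
 [242 242 252 177  69  63  56 129 244 248 243 244]
 [240 244 255 188  70  65  55 131 244 248 244 245]
 [239 243 254 187  70  63  56 139 227 231 197 169]
 [240 244 255 184  72  62  59  92 150 162 158 160]
 [218 181 165 159 132 122 147 156 158 155 153 147]
 [155 157 158 157 158 152 150 145 141 143 127 107]
 [156 149 149 143 142 142 124 107  79  68  50  41]]
```

Nose tip (647,303 in crop) hangs about 2.5 mm short in x of the eye centre (640,427); post at (497,355).

```bash
python3 -m handwheel '[[-2.2,1.4,0,0,0,0,1],[0,0,20,0,0,0,1],[0,0,20,0,0,0,1],[0,0,5,0,0,0,1],[0,0,0,0,0,0,1],[0,0,0,0,0,0,1]]'
python3 - <<'E'
from h import *
S=img('side')
print(sensors.get_obs()['ee_pos'])
cv2.imwrite('pics/n2.png',cv2.resize(S['frame'][255:330,260:340],(800,750)[:2],interpolation=2)[:600])
E
```

```text
t: 7.68
ee_pos: [483.0, 38.2, 102.3]
orientation: [0.246, 3.131, 0.0]
ft_force: [-0.5, 0.1, -2.5]
width: 21.9
grasp_force: 29.7
[482.988036    38.23546419 102.37211642]
```

View pics/n2.png

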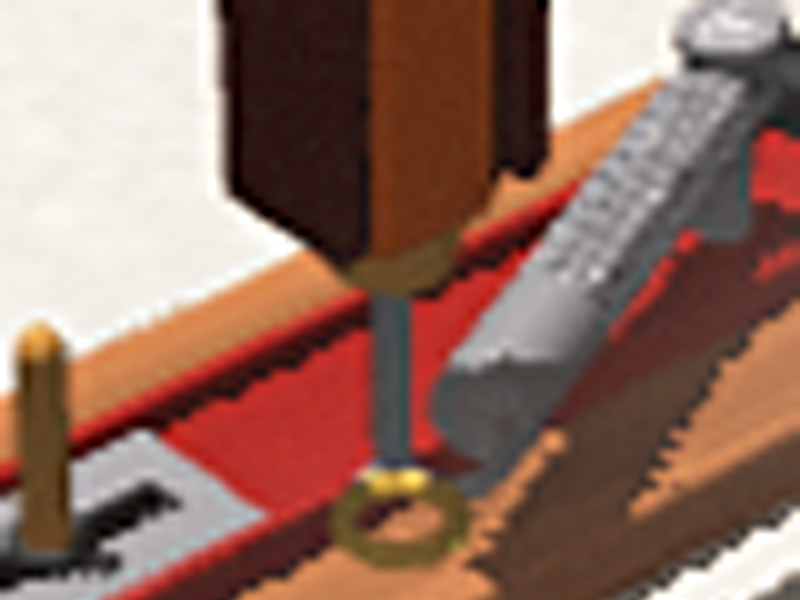

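The nose tip (393,462) stands right over the eye (400,520), within about 1 mm.

```bash
python3 -m handwheel '[[0.5,-0.4,4,0,0,0,1],[0,0,4,0,0,0,1],[0,0,4,0,0,0,1],[0,0,0,0,0,0,1]]';  python3 -m handwheel '[[0,0,5,0,0,0,1],[0,0,5,0,0,0,1],[0,0,4.5,0,0,0,1],[0,0,0,0,0,0,1],[0,0,0,0,0,0,1]]'
python3 - <<'E'
from h import *
S=img('side')
o=sensors.get_obs();print(o['ee_pos'],o['ft_force'],o['moment'])
cv2.imwrite('pics/n3.png',cv2.resize(S['frame'][270:330,260:340],(800,600),interpolation=2))
E
```

```text
t: 8.22
ee_pos: [481.6, 38.0, 89.3]
orientation: [-0.246, -3.131, 0.0]
ft_force: [0.1, 0.7, -1.6]
width: 22.1
grasp_force: 29.7
t: 8.85
ee_pos: [481.9, 37.9, 75.2]
orientation: [-0.246, -3.132, 0.0]
ft_force: [0.4, -0.5, -1.3]
width: 22.0
grasp_force: 29.7
[481.94734244  37.95060616  75.24125811] [ 0.32893235  0.12322146 -1.51323501] [ 0.04143349 -0.00120562 -0.00621653]
```

View pics/n3.png

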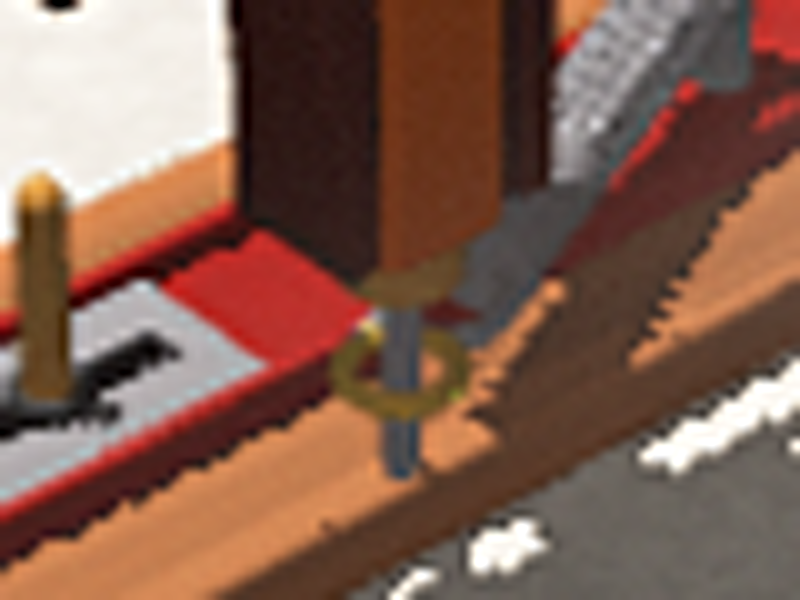

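The nose is through the yellow ring (400,372), its tip showing below at (402,470). Now feel for first pull.

```bash
cat > s.py <<'E'
from h import *
d=np.array([.1563,.9877]);l=np.array([-.9877,.1563]);stud=np.array([514.9,-84.9])
a=[]
for _ in range(1):
    o=sensors.get_obs(); R=cv2.Rodrigues(o['orientation'])[0]
    p=o['ee_pos'][:2]+R[:2,0]*2-stud; f=o['ft_force'][:2]
    x,y=p@d,p@l; r=np.hypot(x,y)
    print('t %.2f nose lamp x %.1f y %.1f r %.1f ang %.3f z %.1f | F lampx %.1f lampy %.1f radial %.1f Fz %.1f mom'%(o['t'],x,y,r,np.arctan2(y,x),o['ee_pos'][2],f@d,f@l,(f@d*x+f@l*y)/r,o['ft_force'][2]),o['moment'].round(2))
E
python3 s.py
python3 -m handwheel '[[0.4,0.9,0,0,0,0,1],[0.4,0.9,0,0,0,0,1],[0,0,0,0,0,0,1]]' >/dev/null;python3 s.py
python3 -m handwheel '[[0.4,0.9,0,0,0,0,1],[0,0,0,0,0,0,1]]' >/dev/null;python3 s.py
python3 -m handwheel '[[0.4,0.9,0,0,0,0,1],[0,0,0,0,0,0,1]]' >/dev/null;python3 s.py
python3 -m handwheel '[[0.8,1.8,0,0,0,0,1],[0,0,0,0,0,0,1]]' >/dev/null;python3 s.py
python3 -m handwheel '[[1.7,3.6,0,0,0,0,1],[0,0,0,0,0,0,1]]' >/dev/null;python3 s.py
```

```text
t 8.90 nose lamp x 116.2 y 53.7 r 128.0 ang 0.433 z 75.2 | F lampx 0.2 lampy -0.3 radial 0.0 Fz -1.5 mom [ 0.04 -0.   -0.01]
t 9.28 nose lamp x 117.8 y 54.3 r 129.7 ang 0.432 z 75.4 | F lampx -3.1 lampy -1.8 radial -3.5 Fz -1.8 mom [-0.56 -0.18 -0.  ]
t 9.53 nose lamp x 118.8 y 54.9 r 130.9 ang 0.433 z 75.2 | F lampx -2.7 lampy -1.6 radial -3.1 Fz -1.3 mom [-0.61 -0.23 -0.  ]
t 9.78 nose lamp x 119.8 y 55.4 r 132.0 ang 0.433 z 75.2 | F lampx -3.2 lampy -3.0 radial -4.1 Fz -1.8 mom [-0.75 -0.17  0.01]
t 10.03 nose lamp x 121.6 y 56.2 r 134.0 ang 0.433 z 75.2 | F lampx -3.2 lampy -1.0 radial -3.4 Fz -1.4 mom [-0.77 -0.21 -0.01]
t 10.28 nose lamp x 125.3 y 58.0 r 138.1 ang 0.433 z 75.2 | F lampx -4.0 lampy -2.3 radial -4.6 Fz -1.7 mom [-0.92 -0.29  0.02]
```

```bash
python3 -m handwheel '[[1.7,3.6,0,0,0,0,1],[1.7,3.6,0,0,0,0,1],[1.7,3.6,0,0,0,0,1],[1.7,3.6,0,0,0,0,1],[1.7,3.6,0,0,0,0,1],[1.7,3.6,0,0,0,0,1],[0,0,0,0,0,0,1],[0,0,0,0,0,0,1]]'; python3 s.py
python3 -m handwheel '[[-5.4,2.3,0,0,0,0,1],[-5.4,2.3,0,0,0,0,1],[-5.4,1.8,0,0,0,0,1],[-5.4,1.8,0,0,0,0,1],[-5.4,1.4,0,0,0,0,1],[-5.4,1.4,0,0,0,0,1],[0,0,0,0,0,0,1]]'; python3 s.py
```

```text
t: 11.28
ee_pos: [472.9, 69.9, 75.3]
orientation: [0.245, 3.131, -0.001]
ft_force: [2.4, -8.5, -0.7]
width: 22.1
grasp_force: 29.8
t 11.28 nose lamp x 146.3 y 67.7 r 161.2 ang 0.433 z 75.3 | F lampx -8.0 lampy -3.7 radial -8.8 Fz -0.7 mom [-1.85 -0.54  0.01]
t: 12.15
ee_pos: [506.1, 75.4, 75.0]
orientation: [-0.245, -3.131, 0.002]
ft_force: [0.4, -9.6, -0.3]
width: 22.1
grasp_force: 29.8
t 12.15 nose lamp x 157.0 y 35.7 r 161.0 ang 0.224 z 75.0 | F lampx -9.4 lampy -1.9 radial -9.6 Fz -0.3 mom [-1.89 -0.19  0.  ]
```

```bash
python3 -m handwheel '[[-4.5,0.9,0,0,0,0,1],[-4.5,0.8,0,0,0,0,1],[-3,0.4,0,0,0,0,1],[0,0,0,0,0,0,1],[0,0,0,0,0,0,1]]'; python3 s.py
python3 - <<'E'
from h import *
S=img('side');T=img('top')
o=np.zeros((600,800,3),np.uint8)
o[:400]=cv2.resize(S['frame'][270:330,230:350],(800,400),interpolation=2)
o[400:,:400]=cv2.resize(T['frame'][240:300,215:335],(400,200),interpolation=2)
cv2.imwrite('pics/n4.png',o)
E
```

```text
t: 12.78
ee_pos: [517.5, 75.5, 74.8]
orientation: [-0.245, -3.13, 0.003]
ft_force: [-0.2, -9.3, -1.1]
width: 21.7
grasp_force: 29.8
t 12.78 nose lamp x 158.8 y 24.5 r 160.7 ang 0.153 z 74.8 | F lampx -9.2 lampy -1.3 radial -9.3 Fz -1.1 mom [-1.91  0.01  0.03]
```

View pics/n4.png

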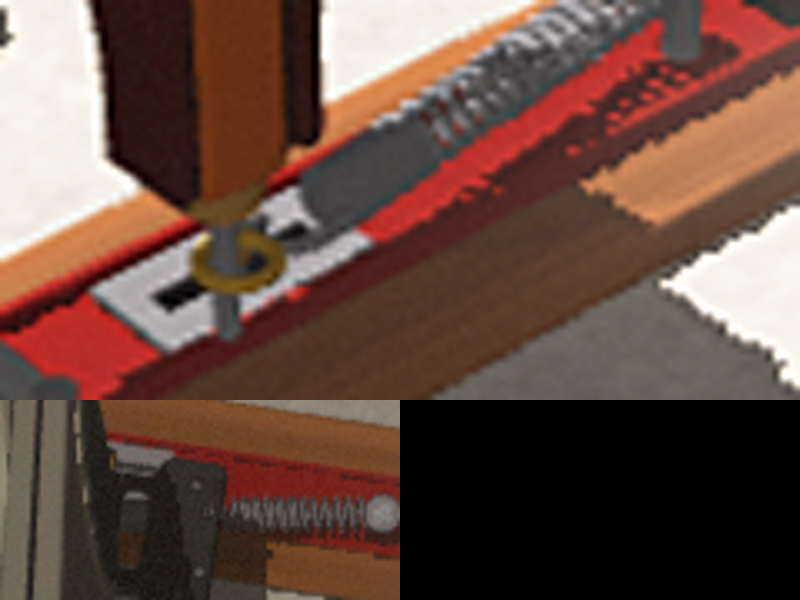

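Run:
```python
from h import *
np.set_printoptions(precision=1,suppress=True)
S=img('side')
d=np.array([.1563,.9877]);l=np.array([-.9877,.1563]);stud=np.array([514.9,-84.9])
hsv=cv2.cvtColor(S['frame'],cv2.COLOR_BGR2HSV)
m=cv2.inRange(hsv,(18,110,60),(36,255,255))[295:325,250:285]; y,x=np.nonzero(m); print(x.min()+250,x.max()+250,y.min()+295,y.max()+295)
for X in([537,50.8,61],[480.4,37.6,45]): print(np.array(proj(S,X)))
for b in((0,0),(.3,-1.5),(0.5,-2.1)):
  for e in((265.7,309.3),):
    p=onz(S,e[0]-b[0],e[1]-b[1],45)[:2]-stud; print(b,p@d,p@l,np.hypot(*p))
for s in (28,30,32,34):
    r=126.5+s; p=stud+r*(np.cos(.153)*d+np.sin(.153)*l); print(s,np.array(proj(S,[*p,45])))
```

```text
258 272 301 313
[263.7 289.1]
[299.5 308.8]
(0, 0) 152.17720785482464 22.21819046779969 153.79206884362497
(0.3, -1.5) 154.64650522018988 24.712380066005547 156.6100565205357
(0.5, -2.1) 155.71319818621572 25.629878551802076 157.80989968111447
28 [266.  309.9]
30 [265.  310.5]
32 [264.  311.2]
34 [263.1 311.9]
```

Ring centre at crop (238,262) = side px (265.7,309.3), post hidden behind the puller; stretch reads about 30 mm, so ~3 mm more is needed.

```bash
python3 -m handwheel '[[0.3,1.6,0,0,0,0,1],[0.3,1.7,0,0,0,0,1],[-2,0.3,0,0,0,0,1],[-2,0.3,0,0,0,0,1],[-2,0.2,0,0,0,0,1],[0,0,0,0,0,0,1]]'>/dev/null; python3 s.py
for i in 1; do python3 -m handwheel '[[-1.5,0.2,0,0,0,0,1],[0,0,0,0,0,0,1]]'>/dev/null; python3 s.py; done
python3 -m handwheel '[[-1.5,0.2,0,0,0,0,1],[0,0,0,0,0,0,1]]'>/dev/null; python3 s.py
python3 -m handwheel '[[-1.5,0.1,0,0,0,0,1],[0,0,0,0,0,0,1]]'>/dev/null; python3 s.py
```

```text
t 13.68 nose lamp x 162.7 y 19.2 r 163.9 ang 0.117 z 74.8 | F lampx -9.5 lampy -1.2 radial -9.6 Fz -0.8 mom [-2.03  0.02  0.01]
t 13.93 nose lamp x 162.9 y 17.8 r 163.9 ang 0.109 z 74.8 | F lampx -8.4 lampy -0.7 radial -8.4 Fz 0.1 mom [-1.98  0.05  0.03]
t 14.18 nose lamp x 163.1 y 16.3 r 163.9 ang 0.100 z 74.7 | F lampx -9.7 lampy -0.2 radial -9.7 Fz -0.9 mom [-2.01  0.1   0.05]
t 14.43 nose lamp x 163.2 y 14.9 r 163.9 ang 0.091 z 74.7 | F lampx -9.1 lampy -1.1 radial -9.2 Fz -1.0 mom [-2.04  0.16  0.04]
```

```bash
python3 -m handwheel '[[-1,0.1,0,0,0,0,1],[0,0,0,0,0,0,1]]'>/dev/null; python3 s.py
python3 -m handwheel '[[-1,0.1,0,0,0,0,1],[0,0,0,0,0,0,1]]'>/dev/null; python3 s.py
python3 -m handwheel '[[-1,0,0,0,0,0,1],[0,0,0,0,0,0,1]]'>/dev/null; python3 s.py
```

```text
t 14.68 nose lamp x 163.3 y 13.9 r 163.9 ang 0.085 z 74.7 | F lampx -9.5 lampy -0.5 radial -9.5 Fz -0.6 mom [-2.03  0.1  -0.01]
t 14.93 nose lamp x 163.4 y 12.9 r 163.9 ang 0.079 z 74.7 | F lampx -10.2 lampy -0.9 radial -10.2 Fz -0.0 mom [-2.06  0.19  0.04]
t 15.18 nose lamp x 163.3 y 12.0 r 163.8 ang 0.073 z 74.7 | F lampx -9.8 lampy -1.5 radial -9.9 Fz -0.3 mom [-2.04  0.2   0.02]
```

```bash
python3 -m handwheel '[[-1,0.1,0,0,0,0,1],[0,0,0,0,0,0,1]]'>/dev/null; python3 s.py
python3 -m handwheel '[[-1,0,0,0,0,0,1],[0,0,0,0,0,0,1]]'>/dev/null; python3 s.py
python3 -m handwheel '[[-1,0.1,0,0,0,0,1],[0,0,0,0,0,0,1]]'>/dev/null; python3 s.py
python3 - <<'E'
from h import *
S=img('side')
cv2.imwrite('pics/n5.png',cv2.resize(S['frame'][270:330,230:310],(800,600),interpolation=2))
E
```

```text
t 15.43 nose lamp x 163.5 y 11.0 r 163.8 ang 0.067 z 74.7 | F lampx -10.0 lampy -0.8 radial -10.0 Fz -0.5 mom [-2.09  0.17  0.03]
t 15.68 nose lamp x 163.4 y 10.0 r 163.8 ang 0.061 z 74.7 | F lampx -9.9 lampy -0.4 radial -9.9 Fz -1.6 mom [-2.05  0.13 -0.01]
t 15.93 nose lamp x 163.5 y 9.1 r 163.8 ang 0.055 z 74.7 | F lampx -8.5 lampy -0.8 radial -8.6 Fz -1.2 mom [-1.98  0.21 -0.  ]
```

View pics/n5.png

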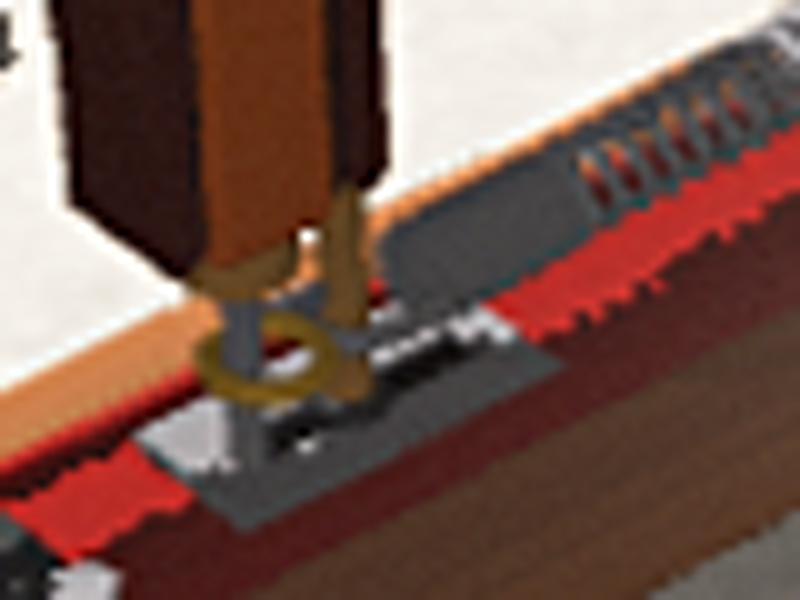

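The post (348,190–400) stands in the gap between the end turns (385,270) and the ring (268,357), with the shank at (345,340) on the near side: it is entering the mouth freely.

```bash
python3 -m handwheel '[[-1.5,0.1,0,0,0,0,1],[-1.5,0,0,0,0,0,1],[0,0,0,0,0,0,1]]'>/dev/null; python3 s.py
python3 -m handwheel '[[-1.5,0.1,0,0,0,0,1],[-1.5,0,0,0,0,0,1],[0,0,0,0,0,0,1]]'>/dev/null; python3 s.py
python3 -m handwheel '[[-1,0,0,0,0,0,1],[0,0,0,0,0,0,1]]'>/dev/null; python3 s.py
python3 -m handwheel '[[-1,0,0,0,0,0,1],[0,0,0,0,0,0,1]]'>/dev/null; python3 s.py
```

```text
t 16.35 nose lamp x 163.6 y 6.1 r 163.7 ang 0.037 z 74.6 | F lampx -10.1 lampy -0.2 radial -10.1 Fz -0.3 mom [-1.98  0.21 -0.02]
t 16.73 nose lamp x 163.7 y 3.1 r 163.7 ang 0.019 z 74.6 | F lampx -8.8 lampy -0.2 radial -8.8 Fz -0.3 mom [-2.03  0.29  0.04]
t 16.98 nose lamp x 163.7 y 2.3 r 163.7 ang 0.014 z 74.6 | F lampx -9.4 lampy 0.0 radial -9.4 Fz -1.8 mom [-2.04  0.27  0.03]
t 17.23 nose lamp x 163.7 y 1.3 r 163.7 ang 0.008 z 74.6 | F lampx -9.3 lampy -0.2 radial -9.3 Fz -0.9 mom [-2.01  0.21  0.03]
```

```bash
python3 -m handwheel '[[-1,0,0,0,0,0,1],[0,0,0,0,0,0,1]]'>/dev/null; python3 s.py
python3 -m handwheel '[[-1,0,0,0,0,0,1],[0,0,0,0,0,0,1]]'>/dev/null; python3 s.py
python3 -m handwheel '[[0,-1,0,0,0,0,1],[0,-1,0,0,0,0,1],[0,0,0,0,0,0,1]]'>/dev/null; python3 s.py
python3 -m handwheel '[[0,-1,0,0,0,0,1],[0,-1,0,0,0,0,1],[0,0,0,0,0,0,1]]'>/dev/null; python3 s.py
```

```text
t 17.48 nose lamp x 163.7 y 0.3 r 163.7 ang 0.002 z 74.6 | F lampx -9.3 lampy 0.8 radial -9.3 Fz -0.9 mom [-2.03  0.33  0.01]
t 17.73 nose lamp x 163.7 y -0.7 r 163.7 ang -0.004 z 74.6 | F lampx -9.0 lampy 1.1 radial -9.0 Fz -0.9 mom [-2.01  0.29  0.01]
t 18.10 nose lamp x 161.7 y -0.6 r 161.7 ang -0.004 z 74.6 | F lampx -8.7 lampy 0.3 radial -8.7 Fz -1.2 mom [-1.98  0.34  0.02]
t 18.48 nose lamp x 159.7 y -0.7 r 159.7 ang -0.004 z 74.6 | F lampx -9.0 lampy 1.0 radial -9.0 Fz -0.8 mom [-1.8   0.29 -0.04]
```

```bash
python3 -m handwheel '[[0,-1,0,0,0,0,1],[0,-1,0,0,0,0,1],[0,0,0,0,0,0,1]]'>/dev/null; python3 s.py
python3 -m handwheel '[[0,-0.7,0,0,0,0,1],[0,-0.7,0,0,0,0,1],[0,0,0,0,0,0,1]]'>/dev/null; python3 s.py
python3 -m handwheel '[[0,-0.7,0,0,0,0,1],[0,-0.7,0,0,0,0,1],[0,0,0,0,0,0,1]]'>/dev/null; python3 s.py
python3 -m handwheel '[[0,-0.7,0,0,0,0,1],[0,-0.7,0,0,0,0,1],[0,0,0,0,0,0,1]]'>/dev/null; python3 s.py
```

```text
t 18.85 nose lamp x 158.0 y -1.0 r 158.0 ang -0.006 z 74.7 | F lampx -8.5 lampy 0.2 radial -8.5 Fz -1.2 mom [-1.65  0.21  0.01]
t 19.23 nose lamp x 157.0 y -1.4 r 157.0 ang -0.009 z 74.8 | F lampx -5.8 lampy -1.4 radial -5.8 Fz -0.9 mom [-1.28  0.01  0.02]
t 19.60 nose lamp x 156.2 y -1.8 r 156.2 ang -0.011 z 75.0 | F lampx -4.4 lampy -0.2 radial -4.4 Fz -1.3 mom [-0.8   0.06 -0.02]
t 19.98 nose lamp x 155.2 y -2.3 r 155.2 ang -0.015 z 75.3 | F lampx 0.4 lampy 0.3 radial 0.4 Fz -2.3 mom [-0.02  0.03  0.02]
```

```bash
python3 -m handwheel '[[0.5,-1,0,0,0,0,1],[0.5,-1,0,0,0,0,1],[0,0,0,0,0,0,1]]'; python3 s.py
python3 - <<'E'
from h import *
S=img('side')
cv2.imwrite('pics/n6.png',cv2.resize(S['frame'][270:330,230:310],(800,600),interpolation=2))
E
```

```text
t: 20.35
ee_pos: [541.8, 65.5, 75.2]
orientation: [-0.246, -3.132, -0.0]
ft_force: [0.6, -0.0, -2.4]
width: 21.9
grasp_force: 29.9
t 20.35 nose lamp x 152.8 y -1.1 r 152.8 ang -0.007 z 75.2 | F lampx 0.1 lampy -0.6 radial 0.1 Fz -2.4 mom [ 0.03 -0.01  0.  ]
```

View pics/n6.png

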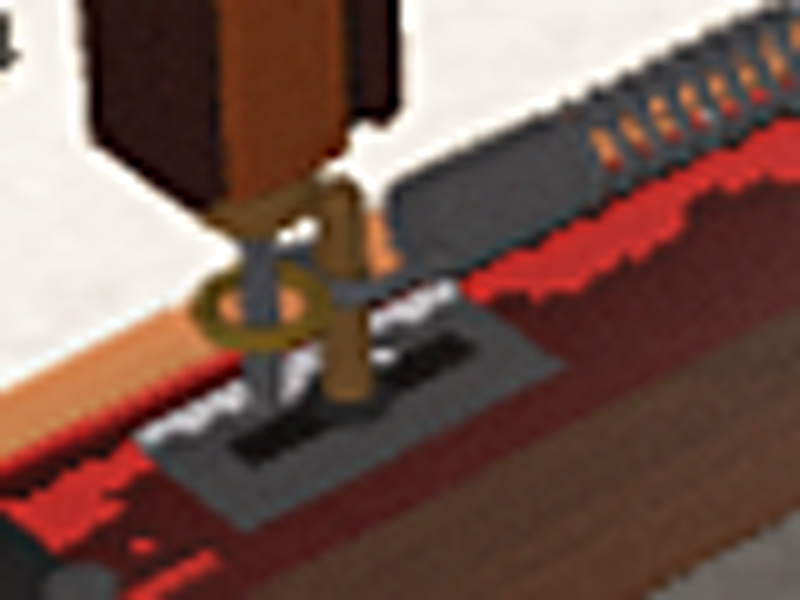

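The post (345,190–400) now sits in the crook next to the ring (262,305), a clear gap to the end turns, and the nose is loose in the ring centre. Lift out.

```bash
python3 -m handwheel '[[0,0,-3,0,0,0,1],[0,0,-4,0,0,0,1],[0,0,-5,0,0,0,1],[0,0,0,0,0,0,1]]'; python3 s.py
python3 -m handwheel '[[0,0,-5,0,0,0,1],[0,0,-8,0,0,0,1],[0,0,-15,0,0,0,1],[0,0,-20,0,0,0,1],[0,0,-15,0,0,0,1],[0,0,0,0,0,0,1],[0,0,0,0,0,0,1]]'
python3 - <<'E'
from h import *
S=img('side');T=img('top')
cv2.imwrite('pics/n7.png',cv2.resize(S['frame'][210:330,230:350],(600,600),interpolation=2))
E
```

```text
t: 20.9
ee_pos: [542.3, 65.7, 87.8]
orientation: [0.246, 3.131, 0.0]
ft_force: [0.1, -0.1, -1.6]
width: 21.7
grasp_force: 29.9
t 20.90 nose lamp x 153.0 y -1.6 r 153.0 ang -0.010 z 87.8 | F lampx -0.1 lampy -0.1 radial -0.1 Fz -1.6 mom [-0.    0.05 -0.03]
t: 21.78
ee_pos: [541.6, 65.6, 150.0]
orientation: [-0.246, -3.132, 0.0]
ft_force: [0.3, 0.3, -1.6]
width: 22.0
grasp_force: 29.9
```

View pics/n7.png

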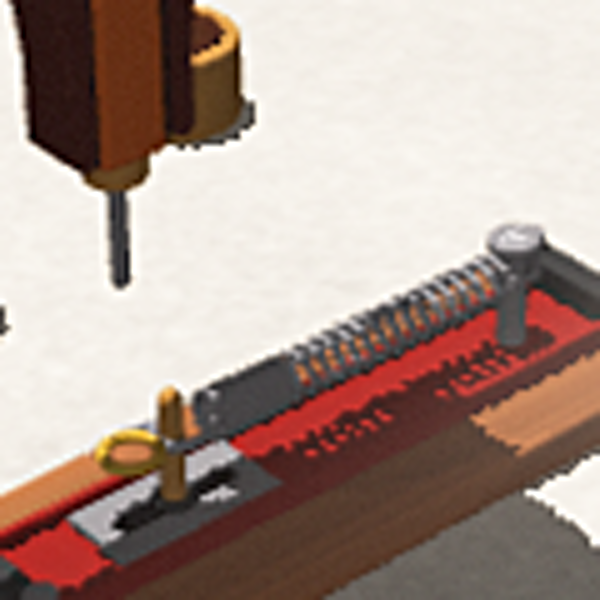

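The hook hangs on the post, ring (133,455) free, nose out at (121,285). Return to the block.

```bash
python3 -m handwheel '[[0,0,0,0,0,-0.157,1],[20,-30,0,0,0,0,1],[30,-45,0,0,0,0,1],[30,-45,0,0,0,0,1],[24,-45,0,0,0,0,1],[10,-45,0,0,0,0,1],[0,-45,0,0,0,0,1],[0,-45,0,0,0,0,1],[0,-30,0,0,0,0,1],[0,-13,0,0,0,0,1]]';python3 -m handwheel '[[0,0,0,0,0,0,1],[0,0,0,0,0,0,1]]'
python3 - <<'E'
from h import *
np.set_printoptions(precision=1,suppress=True)
S=img('side');T=img('top')
o=sensors.get_obs();e=o['ee_pos'];print(e,o['orientation'])
for dz in(-12,-47.6): print(np.array(proj(S,e+[-2,0,dz])))
cv2.imwrite('pics/n8.png',cv2.resize(S['frame'][150:290,380:500],(600,700),interpolation=2)[:600])
E
```

```text
t: 23.12
ee_pos: [427.6, -278.6, 149.6]
orientation: [-0.003, -3.141, -0.001]
ft_force: [0.3, -0.3, -1.7]
width: 22.1
grasp_force: 29.9
t: 23.38
ee_pos: [427.7, -276.2, 149.9]
orientation: [0.001, -3.141, -0.001]
ft_force: [0.3, -0.1, -1.6]
width: 21.9
grasp_force: 29.9
[ 427.9 -276.3  150.1] [ 0.  -3.1 -0. ]
[445.3 188.8]
[442.8 207.9]
```

View pics/n8.png

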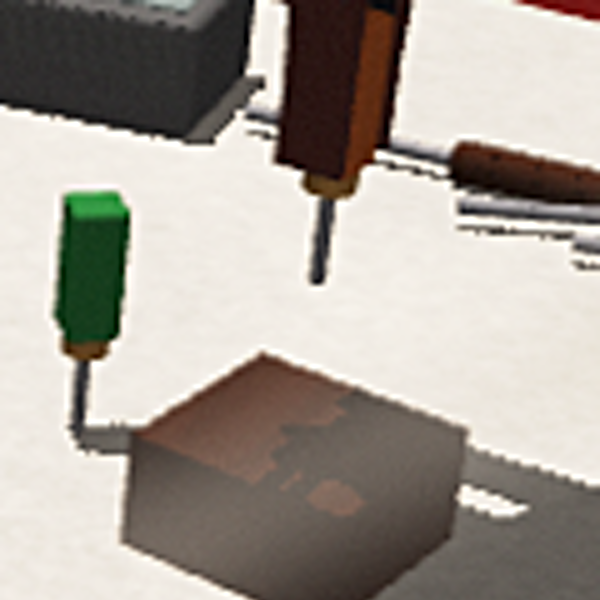

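Nose tip at (317,283), above the block's middle (300,440); original pose is only about 1 mm away.

```bash
python3 -m handwheel '[[0.8,-0.7,15,0,0,0,1],[0,0,20,0,0,0,1],[0,0,15,0,0,0,1],[0,0,0,0,0,0,1],[0,0,3,0,0,0,1],[0,0,3,0,0,0,1],[0,0,3,0,0,0,1],[0,0,0,0,0,0,1]]';python3 s.py
python3 -m handwheel '[[0,0,5,0,0,0,1],[0,0,5,0,0,0,1],[0,0,0,0,0,0,1]]'; python3 s.py
```

```text
t: 24.48
ee_pos: [427.2, -278.1, 91.1]
orientation: [0.0, -3.142, -0.0]
ft_force: [0.0, -0.3, -1.2]
width: 22.1
grasp_force: 29.9
t 24.48 nose lamp x -204.9 y 58.4 r 213.0 ang 2.864 z 91.1 | F lampx -0.3 lampy -0.1 radial 0.2 Fz -1.2 mom [0.04 0.03 0.04]
t: 24.85
ee_pos: [426.9, -277.9, 80.6]
orientation: [0.0, -3.141, -0.001]
ft_force: [-0.7, -0.6, -2.2]
width: 21.8
grasp_force: 29.9
t 24.85 nose lamp x -204.7 y 58.8 r 212.9 ang 2.862 z 80.6 | F lampx -0.7 lampy 0.6 radial 0.8 Fz -2.2 mom [ 0.03  0.02 -0.04]
```

```bash
python3 -m handwheel '[[0,0,6,0,0,0,1],[0,0,6,0,0,0,1],[0,0,6,0,0,0,1],[0,0,2,0,0,0,1],[0,0,0,0,0,0,1]]';
python3 -m handwheel '[[0,0,1,0,0,0,1],[0,0,1,0,0,0,1],[0,0,0,0,0,0,1]]'; python3 s.py
python3 -m handwheel '[[0,0,1,0,0,0,1],[0,0,0,0,0,0,1]]'; python3 s.py
```

```text
t: 25.48
ee_pos: [427.1, -278.0, 61.0]
orientation: [0.0, -3.141, -0.0]
ft_force: [0.7, -0.2, -1.9]
width: 22.0
grasp_force: 29.9
t: 25.85
ee_pos: [427.3, -278.1, 59.2]
orientation: [-0.0, 3.141, -0.0]
ft_force: [0.6, -0.3, -1.4]
width: 21.7
grasp_force: 29.9
t 25.85 nose lamp x -204.9 y 58.3 r 213.0 ang 2.864 z 59.2 | F lampx -0.2 lampy -0.6 radial 0.1 Fz -1.4 mom [ 0.01  0.03 -0.02]
t: 26.1
ee_pos: [427.2, -278.1, 58.1]
orientation: [0.0, -3.142, -0.0]
ft_force: [-0.3, -1.0, -2.3]
width: 21.4
grasp_force: 29.9
t 26.10 nose lamp x -204.8 y 58.4 r 213.0 ang 2.864 z 58.1 | F lampx -1.0 lampy 0.2 radial 1.0 Fz -2.3 mom [ 0.02 -0.02 -0.  ]
```

```bash
python3 -m handwheel '[[0,0,0.7,0,0,0,1],[0,0,0,0,0,0,1]]'; 
python3 -m handwheel '[[0,0,0.7,0,0,0,1],[0,0,0,0,0,0,1]]'; 
python3 -m handwheel '[[0,0,0.6,0,0,0,1],[0,0,0,0,0,0,1]]'
```

```text
t: 26.35
ee_pos: [427.2, -278.1, 57.5]
orientation: [0.0, -3.142, -0.0]
ft_force: [-0.5, 1.0, -1.1]
width: 21.7
grasp_force: 29.9
t: 26.6
ee_pos: [427.2, -278.1, 56.7]
orientation: [0.0, -3.141, -0.0]
ft_force: [0.3, -0.0, -1.5]
width: 21.5
grasp_force: 29.9
t: 26.85
ee_pos: [427.2, -278.1, 56.6]
orientation: [-0.0, 3.142, -0.0]
ft_force: [-1.6, 0.7, 4.3]
width: 21.8
grasp_force: 29.9
```

```bash
python3 -m handwheel '[[0,0,0,0,0,0,0.7],[0,0,0,0,0,0,0.6],[0,0,0,0,0,0,0.3],[0,0,0,0,0,0,0],[0,0,0,0,0,0,0],[0,0,0,0,0,0,0]]'; 
python3 -m handwheel '[[0,0,-15,0,0,0,0],[0,0,-25,0,0,0,0],[0,0,-30,0,0,0,0],[0,0,-40,0,0,0,0],[0,0,-40,0,0,0,0],[40,0,0,0,0,0,0],[30,-30,0,0,0,0,0],[0,-50,0,0,0,0,0],[0,-50,0,0,0,0,0],[0,0,0,0,0,0,0]]'
python3 - <<'E'
from h import *
S=img('side');T=img('top')
o=np.zeros((600,800,3),np.uint8)
o[:400,:400]=cv2.resize(S['frame'][170:270,380:480],(400,400),interpolation=2)
o[:400,400:]=cv2.resize(S['frame'][230:330,240:340],(400,400),interpolation=2)
o[400:,:400]=cv2.resize(T['frame'][235:315,210:370],(400,200),interpolation=2)
o[400:,400:]=cv2.resize(T['frame'][280:380,400:600],(400,200),interpolation=2)
cv2.imwrite('pics/n9.png',o)
E
```

```text
t: 27.6
ee_pos: [427.2, -278.1, 56.2]
orientation: [0.0, -3.142, -0.0]
ft_force: [1.0, -0.1, -0.0]
width: 71.7
grasp_force: 0.0
t: 28.85
ee_pos: [357.3, -411.1, 207.3]
orientation: [0.004, 3.14, -0.003]
ft_force: [0.2, -0.4, 0.1]
width: 87.5
grasp_force: 0.0
```

View pics/n9.png

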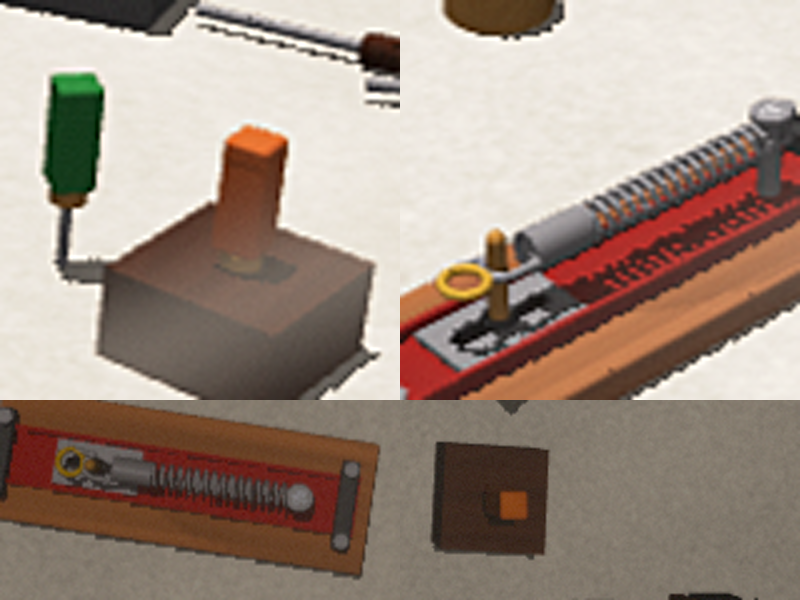

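```bash
python3 - <<'E'
from h import *
np.set_printoptions(precision=1,suppress=True)
S=img('side');T=img('top')
c={}
for n,d in(('T',T),('S',S)):
    hsv=cv2.cvtColor(d['frame'],cv2.COLOR_BGR2HSV)
    k,l,st,ce=cv2.connectedComponentsWithStats(cv2.inRange(hsv,(5,200,120),(14,255,255)))
    i=max(range(1,k),key=lambda i:st[i,4]); print(n,st[i],ce[i]); c[n]=ce[i]
print(tri(T,c['T'],S,c['S']),onz(T,*c['T'],107))
for X in([425,-275.5,107],[425,-275.5,53]): print(np.array(proj(S,X)))
E
cat > /dev/null
```

```text
T [451 326  12  13 144] [456.4 332. ]
S [437 202  15   6  40] [443.4 204.6]
(array([ 425.6, -275.8,  109. ]), np.float64(0.4136076286653321)) [ 425.6 -276.2  107. ]
[443.4 205.8]
[439.7 233.6]
```

The puller stands upright where it was (top face 425.6,-275.8, height as before), and the hook hangs on the post.

```bash
python3 -c "
from workcell import ctrl
print(ctrl.close_job())"
```

```text
the job is handed in; nothing more can be done
None
```

The spring's hook hangs on the brass post by itself, the puller is back upright in its hole in the block, and I handed the job in at about 29 s of the 72 s allowed; no verdict came back.

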